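# Clamp a printed case in the assembly fixture with its two cam levers

## Task

Clamp the white printed case in the assembly fixture, ready for its brass inserts: with one fingertip, and without gripping or forcing them, push the two cam levers round until each rests against its stop pin, so that their sliding jaws press the case snug against both steel fences. Do not pick anything up, and leave the jar, the hex driver and the loose printed tag where they are.

Things in the scene. Friction and masses are not known exactly. Their poses are not given: they have to be found in the camera images.
- fixture: Assembly fixture fixed to the table: aluminium plate 170 (x) by 210 (y) mm, 12 thick, with a grid of dark holes. Origin: centre of its underside, on the table; z up. Long steel fence (90 mm along y) with its face at x = +50 mm; short end fence (50 mm along x) with its face at y = +70; both 14 mm high above the plate. The case seated against both has its centre at x = 15, y = 15 mm.
- case: White 3D-printed open case half, loose on the plate between fences and sliding jaws: 70 (x) by 110 (y) mm, 18 high, about 60 g, four screw bosses inside. Origin: centre of its underside; axes parallel to the fixture's when seated. It starts 1 to 4 mm short of each fence, up to a degree askew; the jaws square it.
- side_lever (a joint): Angle (rad) of the side lever, which drives a jaw in the fixture's +x to press the case on the long fence: 0 open, 1.75 closed, arm at its stop pin. Closes CLOCKWISE seen from above. Its arm points, in the fixture frame, at 1.571 + 1.75 - value from +x towards +y: open roughly to -x, closed to +y. Friction 0.12 N m (2 N at 60 mm), to about 0.3 N m while squeezing; stays where left.
- end_lever (a joint): Angle (rad) of the end lever, which drives a jaw in the fixture's +y to press the case on the end fence: 0 open, 1.75 closed, arm at its stop pin. Closes COUNTER-CLOCKWISE seen from above. Its arm points, in the fixture frame, at value - 1.75 from +x towards +y: open roughly to -y, closed to +x. Friction as the side lever; stays where left.
- side_lever_pivot (a point): On the side lever's vertical pivot, 32 mm above the table; fixture x = -53.8, y = 15 mm. Dark cam disc within 24 mm of the pivot; ahead of it a rubber-faced jaw 40 mm wide slides. Straight steel arm 12 mm wide, from 27 to 37 mm above the table (15 mm clear of the plate), out to a ball knob 88 mm from the pivot. Push the arm's flank 35 to 75 mm from the pivot, or the knob.
- side_lever_knob (a point): Centre of the side lever's black ball knob (22 mm diameter), 32 mm above the table; moves with the lever.
- side_lever_pin (a point): Top of the side lever's upright steel stop pin (8 mm diameter, 37 mm above the table), which the arm's far flank meets 45 mm from the pivot when closed.
- end_lever_pivot (a point): On the end lever's vertical pivot, 32 mm above the table; fixture x = 15, y = -73.8 mm. Same form and sizes as the side lever: arm 12 mm wide, 27 to 37 mm above the table, knob 88 mm from the pivot.
- end_lever_knob (a point): Centre of the end lever's black ball knob (22 mm diameter), 32 mm above the table; moves with the lever.
- end_lever_pin (a point): Top of the end lever's upright steel stop pin (8 mm diameter, 37 mm above the table), which the arm's far flank meets 45 mm from the pivot when closed.
- jar_mid (a point): Small clear jar with a black cap, 44 mm diameter, 55 mm tall, standing beyond the long fence; point half-way up on its axis. Leave alone.
- hex_driver_mid (a point): Hex driver with a black handle 25 mm thick and a thin steel blade, 185 mm long overall, lying beyond the open end lever; point at the middle of its length. Leave alone.
- tag: Flat white printed card tag, 78 by 44 mm, 6 mm thick, lying beside the plate on the end-fence side; origin at the centre of its underside. Leave alone.
Things that resemble listed ones, but are neither listed nor needed, are in the scene too. Several things have the shape of the case; the one meant has the colours described above.

How it is judged:
At the end, for the whole second after the job is handed in: Both levers are closed against their stop pins (joint above 1.62 of 1.75 rad); the case lies flat on the plate within 1.5 mm of its seat against both fences, square to them within 0.02 rad, gripped (contact force between case and fixture above 4 N) and at rest (value of joint each of side_lever, end_lever above 1.62 rad and x of case in the frame of fixture between 0.0135 and 0.0165 m and y of case in the frame of fixture between 0.0135 and 0.0165 m and z of case in the frame of fixture below 0.014 m and angle between the x axis of case and the x axis of fixture, either way round below 0.02 rad and angle between case's own z axis and vertical below 0.03 rad and contact force between case and fixture above 4 N and linear speed of case below 0.01 m/s); the robot touches nothing.
It fails at once if the fingers grip or force a lever or the fixture (over 38 N) (contact force between the fingers and fixture above 38 N).
It fails at once if the case is lifted or tipped (z of case in the frame of fixture above 0.018 m or angle between case's own z axis and vertical above 0.12 rad).
It fails at once if the jar is moved or picked up (more than 15 mm) (distance of jar_mid from where it was at the start of the episode above 0.015 m).
It fails at once if the hex driver is moved or picked up (more than 15 mm) (distance of hex_driver_mid from where it was at the start of the episode above 0.015 m).
It fails at once if the printed tag is moved or picked up (more than 15 mm) (distance of tag from where it was at the start of the episode above 0.015 m).
It also fails if it takes over 51 s, if anything falls off the work surface, if the arm or the gripper's body presses on something with over 40 N, if the wrist force passes 120 N, or if a joint passes its speed limit or range.

## Robot

A 7-joint arm with a two-finger parallel gripper is mounted at the origin on the work surface. World frame = base frame: x ahead of the robot, y to its left, z up, the work surface at z = 0. Lengths are in m, angles in rad, forces in N, time in s.
With the tool pointing down it reaches from about 0.425 to 0.875 m from the base axis. Payload 4.7 kg.
Tool frame: the origin (TCP) lies between the finger pads; the fingertips stand 11 mm ahead of it and the grasp point (between the pads) lies 8 mm behind it; z points along the fingers, y is the direction in which the jaws open and shut (so a half turn about z gives the same grasp; the last joint's range is limited). The gripper opens to 87 mm and grips with 3 to 60 N. Pads are 19 mm wide; open, the fingers measure 117 mm over their backs; the gripper's body (75 mm by 190 mm) begins 51 mm behind the grasp point.
Start: joints at [0.014, 0.321, -0.07, 1.45, 0.023, 1.371, -0.057], TCP at [0.65, -0, 0.234] pointing down, gripper open.
Joint ranges: [-2.86, 2.86], [-0.3, 2.09], [-1.38, 1.24], [0.06, 2.45], [-1.56, 4.7], [0.09, 2.05], [-2.69, 2.69]. Speed limits (rad/s): [2.57, 2.57, 3.14, 3.14, 3.14, 3.14, 3.14].

## Interface

Orientations are given as a 3x3 rotation matrix whose columns are the frame's x, y, z axes.
In Python, from workcell import env, optics, sign_off gives the robot as it stands. The module is installed in compiled form; this text tells all that it offers.
- The arm moves only by the tool send_rows, never from a script. Its argument "targets" is a list of rows, each an object with "delta_pos": the shift along the tool's x, y, z in mm, a list of three; "turn": the turn about the tool's z in rad; "fingers": the opening, from 0 (shut) to 1 (fully open). In form: [{"delta_pos": [x, y, z], "turn": turn, "fingers": fingers}, ...]. A call has 1 to 10 rows; each row is the pose to reach, as a shift and turn from the pose measured when the call began, along the tool's axes at that moment; what a row does not reach only later rows make up. A row lasts 1/12 s, in which the tool goes at most 41.7 mm and 7.16 degrees, less where a joint would pass 70% of its speed; a pose out of reach is approached as far as the arm can. A call with a gripper value outside its range is refused whole. The fingers move at their own pace and stop on an object; "newtons" is the grip in N (left out, the last holds). Time passes only in rows, so rows that repeat a pose let the fingers close. It gives the time, the measured TCP pose, the force and the opening at its end, in the units of the state.
- env.sense(): the state, without advancing time (a new reading comes with each control period).
- optics.grab_frame(name): name is "scene" or "side" or "wrist"; returns a dict with "pixels" (420x560x3 uint8, red, green, blue), "depth" (420x560 float32, m along the optical axis (not along the pixel's ray), 0 where there is no reading), "fx", "fy", "cx", "cy" (pixels), "origin" and "attitude" of the camera in the world. Camera axes: x right, y up, looking along -z (the intrinsics and any distortion apply to the point x, -y, -z); pixel columns grow to the right and rows downward; lengths in m; the calibration is good to about 2 mm. A picture is of the moment at which its call begins.
- sign_off(): hands the job in, once; it reports no verdict.
The state is a dict: "clock": time; "joint_pos": joint angles; "joint_vel": joint speeds; "joint_torque": joint torques, N m; "tcp_pos": TCP position; "ee_rot": TCP orientation; "force": force on the tool from outside, world axes, zero at the start; "ft_torque": the same for the moment, N m; "finger_gap": finger opening in m.
Only numpy, scipy, OpenCV 4.12 (cv2) and the standard library are available. Lean on these libraries where they do the work, as an engineer would, in place of code of your own. Each camera call takes 0.05 s, during which the arm holds its last target.

## Working session

There is one attempt and no reset: what is moved stays moved. The work goes in short steps, Python scripts to look and compute and a tool call to move; the robot and the scene stay as the last step left them, time stands still between calls to the robot, and variables do not carry over. Pictures are saved under pics/ and viewed, and the job is handed in when it is done.

Besides the shell and the picture viewer there is one more tool, called as name(argument=value, ...), one argument or row to a line, values as JSON. send_rows: Moves the arm, as the interface text tells. Its arguments: {"type":"object","properties":{"targets":{"type":"array","items":{"type":"object","properties":{"delta_pos":{"type":"array","items":{"type":"number"}},"turn":{"type":"number"},"fingers":{"type":"number"}}}},"newtons":{"type":"number"}},"required":["targets"]}

```bash
mkdir -p pics; python3 - <<'E'
from workcell import env, optics
import cv2,numpy as np,pickle
print(env.sense())
for n in ["scene","side","wrist"]:
    f=optics.grab_frame(n); pickle.dump(f,open(f"{n}0.pkl","wb"))
    cv2.imwrite(f"pics/{n}0.png",f["pixels"][:,:,::-1])
    print(n,f["fx"],f["fy"],f["cx"],f["cy"],f["origin"],f["attitude"],[k for k in f])
E
```

```text
{'clock': 0.0, 'joint_pos': array([ 0.01408479,  0.3218616 , -0.0701154 ,  1.45167551,  0.02260015,
        1.37075125, -0.05689915]), 'joint_vel': array([ 0.0020646 , -0.00033533,  0.00096172, -0.00074741,  0.00027741,
       -0.00158294, -0.00115019]), 'joint_torque': array([-2.58547143e-04, -4.91284704e+01, -4.03903294e-01, -3.12526345e+01,
       -6.40594075e-02,  4.37659642e-02,  1.61017233e-04]), 'tcp_pos': array([ 6.49481179e-01, -1.92384385e-05,  2.32436383e-01]), 'ee_rot': array([[-7.58558372e-05,  9.99998181e-01, -1.90607581e-03],
       [ 9.99999993e-01,  7.56920945e-05, -8.59776563e-05],
       [-8.58332250e-05, -1.90608232e-03, -9.99998180e-01]]), 'force': array([ 0.32291233, -0.20414776,  0.47013782]), 'ft_torque': array([-0.04452723, -0.01070717,  0.00417218]), 'finger_gap': 0.08695521892631247}
scene 481.9605937757382 481.9605937757382 279.7847412578946 213.6013007926912 [ 1.54490769 -0.13627338  0.83135358] [[ 0.18303267 -0.63607518  0.74960483]
 [ 0.98306765  0.11161067 -0.14533087]
 [ 0.00877747  0.76351256  0.64573333]] ['pixels', 'depth', 'fx', 'fy', 'cx', 'cy', 'origin', 'attitude']
side 473.19528700654115 473.19528700654115 277.55918863067853 213.55397820492794 [ 0.30372872 -0.67671046  0.69573418] [[ 0.90138135  0.26760649 -0.34043859]
 [-0.43302145  0.56070988 -0.70575977]
 [ 0.00202138  0.7835759   0.62129278]] ['pixels', 'depth', 'fx', 'fy', 'cx', 'cy', 'origin', 'attitude']
wrist 343.056740241602 343.056740241602 276.93905097893423 208.22506230505527 [0.64970827 0.0817812  0.38294483] [[ 9.99996169e-01 -1.36263938e-03  2.40932310e-03]
 [ 5.90953189e-04  9.55464697e-01  2.95104834e-01]
 [-2.70414463e-03 -2.95102280e-01  9.55461842e-01]] ['pixels', 'depth', 'fx', 'fy', 'cx', 'cy', 'origin', 'attitude']
```

View pics/scene0.png

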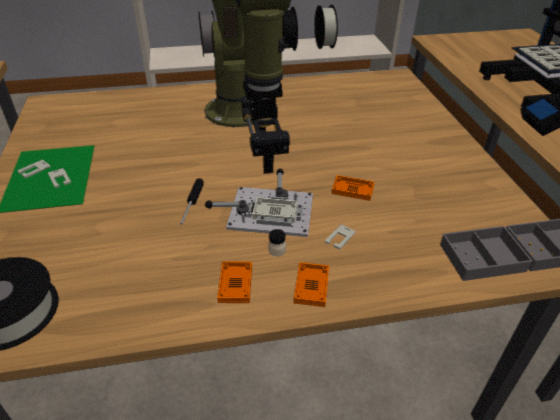

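View pics/side0.png

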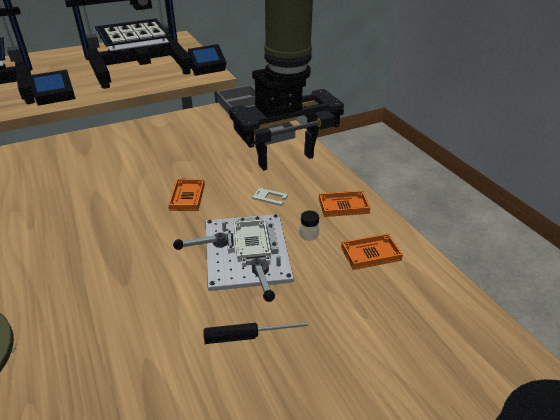

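View pics/wrist0.png

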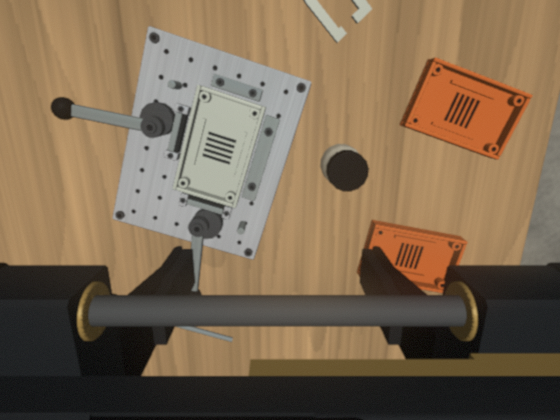

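Wrist view: the plate runs from (115,27) to (310,258). The white case is on it at (220,145), the side lever pivot is at (157,118) with its knob at (62,107), and the end lever pivot is at (203,222) with its arm going down. The pins are near (175,85) and (242,227).

Look-alikes for the case are orange bodies at wrist (467,110) and (415,255), plus a third at scene (235,282), and the white tag at wrist (340,15). The case I want is the white one between the jaws. Next I'll check it in a close crop.

```bash
cat > h.py <<'E'
import numpy as np,cv2,pickle
def ray(f,u,v):
    d=np.array([(u-f["cx"])/f["fx"],-(v-f["cy"])/f["fy"],-1.0]); return np.array(f["origin"]),np.array(f["attitude"])@d
def plane(f,u,v,z):
    o,d=ray(f,u,v); return o+d*(z-o[2])/d[2]
def tri(f,p,g,q):
    o1,d1=ray(f,*p);o2,d2=ray(g,*q)
    A=np.stack([d1,-d2],1); s,*_=np.linalg.lstsq(A,o2-o1,rcond=None)
    a=o1+s[0]*d1;b=o2+s[1]*d2
    return (a+b)/2,np.linalg.norm(a-b)
def proj(f,P):
    c=np.array(f["attitude"]).T@(np.array(P)-f["origin"])
    return f["cx"]+f["fx"]*c[0]/-c[2], f["cy"]-f["fy"]*c[1]/-c[2]
def load(n): return pickle.load(open(n+".pkl","rb"))
E
python3 - <<'E'
from h import *
f=load("wrist0"); c=f["pixels"][15:295,40:330,::-1]
cv2.imwrite("pics/w0c.png",cv2.resize(c,None,fx=2.1,fy=2.1,interpolation=cv2.INTER_CUBIC)[:600])
f=load("side0"); c=f["pixels"][190:350,160:330,::-1]
cv2.imwrite("pics/s0c.png",cv2.resize(c,None,fx=3.7,fy=3.7,interpolation=cv2.INTER_CUBIC))
E
```

```text
(no output)
```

View pics/w0c.png

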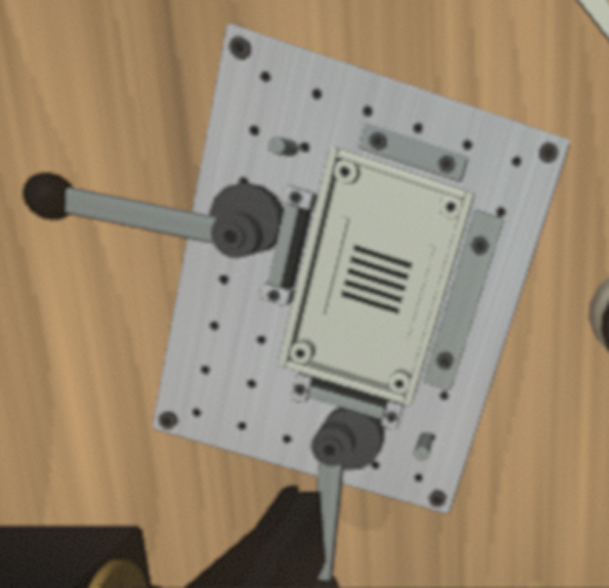

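View pics/s0c.png

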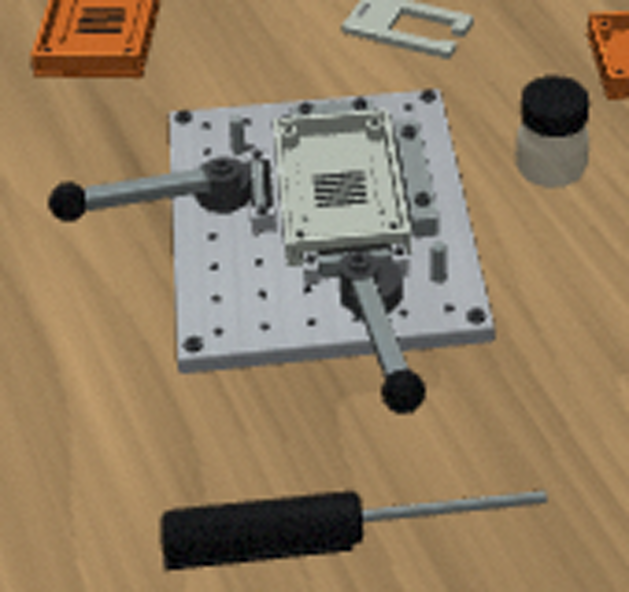

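The crops show the white case on the plate between the rubber jaws and the steel fences, which confirms the choice. Both levers are open. Next I'll measure the fixture frame from both views.

```bash
python3 - <<'E'
from h import *
W=load("wrist0");S=load("side0")
w=lambda x,y:(x/2.1+40,y/2.1+15)
s=lambda x,y:(x/3.7+160,y/3.7+190)
wc=[w(230,24),w(569,141),w(449,512),w(153,430)]
sc=[s(168,112),s(440,92),s(494,333),s(180,360)]
m=np.array([[-85,105],[85,105],[85,-105],[-85,-105]])/1e3
def fit(m,P):
    M=m-m.mean(0);Q=P-P.mean(0);th=np.arctan2((M[:,0]*Q[:,1]-M[:,1]*Q[:,0]).sum(),(M*Q).sum())
    R=np.array([[np.cos(th),-np.sin(th)],[np.sin(th),np.cos(th)]]);t=P.mean(0)-R@m.mean(0)
    return th,t,np.linalg.norm(P-(m@R.T+t),axis=1)*1e3
for n,f,c in(("w",W,wc),("s",S,sc)):
    print(n,fit(m,np.array([plane(f,*p,.012)[:2] for p in c])))
T=[tri(W,a,S,b) for a,b in zip(wc,sc)]
print([(t[0].round(4),round(t[1],4)) for t in T]); print(fit(m,np.array([t[0][:2] for t in T])))
for n,a,b in (("side knob",w(45,196),s(67,201)),("side pivot hub top",w(231,236),s(222,165)),("end hub",w(330,448),s(358,262)),):
    print(n,tri(W,a,S,b))
print("end knob z32",plane(S,*s(403,390),.032))
print("driver",[plane(S,*s(*p),.012) for p in ((162,535),(362,515),(545,495))])
print("tag", [plane(S,*s(*p),.006) for p in ((343,18),(460,48))], "jar", plane(S,*s(554,90),.055))
# depth check
for n,f,c in(("w",W,(160,200)),("s",S,(210,270))):
    u,v=c;o,d=ray(f,u,v);print(n,(o+d*f["depth"][v,u])[2])
E
```

```text
w (np.float64(-0.3053596674311928), array([0.57253857, 0.02777113]), array([2.01468741, 2.17335589, 2.4036628 , 0.98187785]))
s (np.float64(-0.31435841017430677), array([0.56777782, 0.02215338]), array([0.59111341, 2.48273351, 0.82679406, 3.43341909]))
[(array([0.5216, 0.154 , 0.0065]), np.float64(0.0027)), (array([0.6834, 0.1019, 0.005 ]), np.float64(0.001)), (array([ 0.6197, -0.0985,  0.0049]), np.float64(0.0024)), (array([ 0.4588, -0.0478,  0.0089]), np.float64(0.001))]
(np.float64(-0.3062082078340966), array([0.57088482, 0.02742505]), array([0.8807052 , 0.16802387, 0.57512736, 0.91847849]))
side knob (array([0.43578522, 0.07581771, 0.03013026]), np.float64(0.0004142388405248434))
side pivot hub top (array([0.5235589 , 0.05834707, 0.03762086]), np.float64(0.000962024900569708))
end hub (array([ 0.56238312, -0.0474831 ,  0.03711888]), np.float64(0.0014575346476132824))
end knob z32 [ 0.54724838 -0.13591752  0.032     ]
driver [array([ 0.4130648 , -0.15283608,  0.012     ]), array([ 0.50348111, -0.18313813,  0.012     ]), array([ 0.58851048, -0.21056693,  0.012     ])]
tag [array([0.65844748, 0.20016135, 0.006     ]), array([0.71421476, 0.13682251, 0.006     ])] jar [0.7168129  0.01855821 0.055     ]
w 0.01134768821308696
s 0.012184483407078561
```

Both views put the fixture origin at about (0.5705, 0.027), with a yaw of −0.306. The hub triangulations agree with this to about 1.5 mm. I'll push with the back of one finger of the shut gripper, starting with the side lever.

send_rows(
  newtons=30,
  targets=[
    {"delta_pos": [3,-19,10],"turn": -0.12,"fingers": 0},
    {"delta_pos": [6,-38,20],"turn": -0.24,"fingers": 0},
    {"delta_pos": [9,-57,30],"turn": -0.36,"fingers": 0},
    {"delta_pos": [12,-76,40],"turn": -0.48,"fingers": 0},
    {"delta_pos": [15,-95,50],"turn": -0.6,"fingers": 0},
    {"delta_pos": [18,-114,60],"turn": -0.72,"fingers": 0},
    {"delta_pos": [21,-133,70],"turn": -0.84,"fingers": 0},
    {"delta_pos": [24,-152,80],"turn": -0.96,"fingers": 0},
    {"delta_pos": [27,-171,90],"turn": -1.08,"fingers": 0},
    {"delta_pos": [30,-190,100],"turn": -1.2,"fingers": 0},
  ],
)

```text
clock: 0.98
tcp_pos: [0.4583, 0.03, 0.1323]
ee_rot: [[-0.934, 0.357, -0.002], [0.357, 0.934, -0.0], [0.002, -0.001, -1.0]]
force: [-0.9, 0.3, 1.0]
finger_gap: 0.0285
```

send_rows(
  targets=[
    {"delta_pos": [0,0,10],"turn": -0.12,"fingers": 0},
    {"delta_pos": [0,0,20],"turn": -0.24,"fingers": 0},
    {"delta_pos": [0,0,30],"turn": -0.24,"fingers": 0},
    {"delta_pos": [0,0,30],"turn": -0.24,"fingers": 0},
    {"delta_pos": [0,0,30],"turn": -0.24,"fingers": 0},
  ],
)

```text
clock: 1.4
tcp_pos: [0.4578, 0.03, 0.1018]
ee_rot: [[-0.992, 0.128, -0.003], [0.128, 0.992, -0.0], [0.003, -0.001, -1.0]]
force: [-0.5, -0.2, 1.5]
finger_gap: 0.0017
```

```bash
python3 - <<'E'
from workcell import env, optics
import cv2,pickle
s=env.sense();print(s["clock"],s["tcp_pos"],s["ee_rot"].round(3),s["finger_gap"],s["force"])
for n in ["side","wrist"]:
    f=optics.grab_frame(n); pickle.dump(f,open(f"{n}1.pkl","wb"))
    cv2.imwrite(f"pics/{n}1.png",f["pixels"][:,:,::-1])
c=pickle.load(open("side1.pkl","rb"))["pixels"][150:350,110:340,::-1]
cv2.imwrite("pics/side1c.png",cv2.resize(c,None,fx=3,fy=3,interpolation=cv2.INTER_CUBIC))
E
```

```text
1.4 [0.45784326 0.0299728  0.1018089 ] [[-0.992  0.128 -0.003]
 [ 0.128  0.992 -0.   ]
 [ 0.003 -0.001 -1.   ]] 0.0016878414878958262 [-0.45873364 -0.20847252  1.4788926 ]
```

View pics/side1c.png

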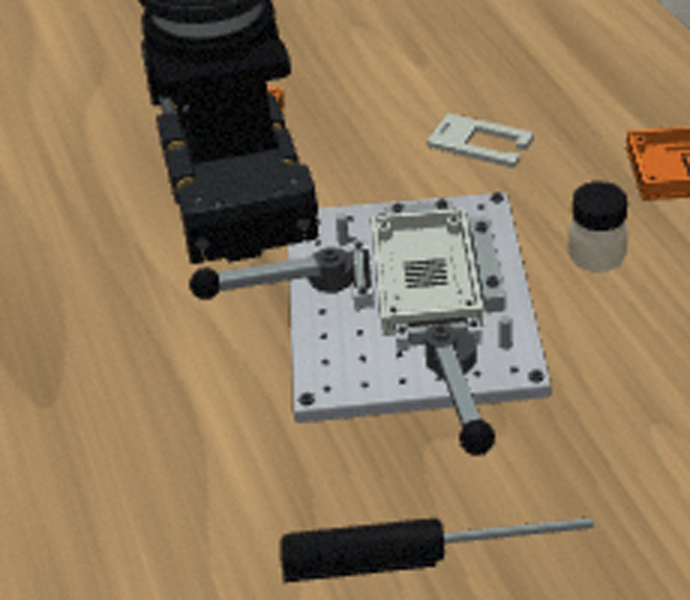

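View pics/wrist1.png

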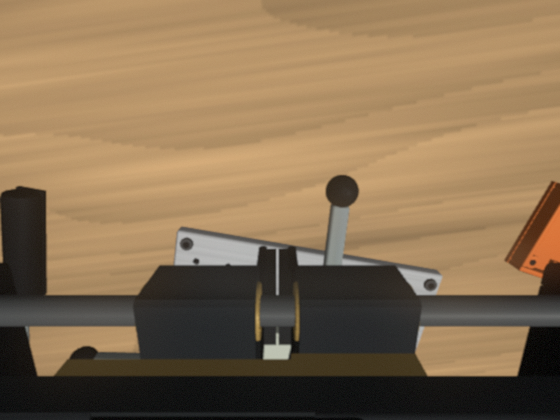

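The side view shows the fist on the near side of the side arm, and in the wrist view the arm and knob (342,190) sit to the right of the shut fingers (278,260). That is the correct flank. Now descending.

send_rows(
  targets=[
    {"delta_pos": [0,0,15],"turn": 0,"fingers": 0},
    {"delta_pos": [0,0,30],"turn": 0,"fingers": 0},
    {"delta_pos": [0,0,45],"turn": 0,"fingers": 0},
    {"delta_pos": [0,0,60],"turn": 0,"fingers": 0},
    {"delta_pos": [0,0,70],"turn": 0,"fingers": 0},
    {"delta_pos": [0,0,70],"turn": 0,"fingers": 0},
    {"delta_pos": [0,3,70],"turn": 0,"fingers": 0},
    {"delta_pos": [0,6,70],"turn": 0,"fingers": 0},
  ],
)

```text
clock: 2.17
tcp_pos: [0.4603, 0.0362, 0.0336]
ee_rot: [[-0.992, 0.127, 0.0], [0.127, 0.992, 0.0], [-0.0, 0.0, -1.0]]
force: [0.6, -0.5, 0.6]
finger_gap: 0.0005
```

```bash
cat > look.py <<'E'
import sys
from workcell import env, optics
from h import *
t=sys.argv[1]; s=env.sense();print(s["clock"],s["tcp_pos"],s["finger_gap"],s["force"])
a=[]
for n,(r0,r1,c0,c1) in {"side":(180,330,150,330),"wrist":(60,420,60,492)}.items():
    f=optics.grab_frame(n); pickle.dump(f,open(f"{n}{t}.pkl","wb"))
    c=f["pixels"][r0:r1,c0:c1,::-1]; a.append(cv2.resize(c,(396,330),interpolation=cv2.INTER_CUBIC))
cv2.imwrite(f"pics/look{t}.png",np.hstack(a))
E
python3 look.py 2
```

```text
2.1667 [0.4602776  0.0362404  0.03359078] 0.0005383707643235823 [ 0.64072758 -0.49827402  0.57571322]
```

View pics/look2.png

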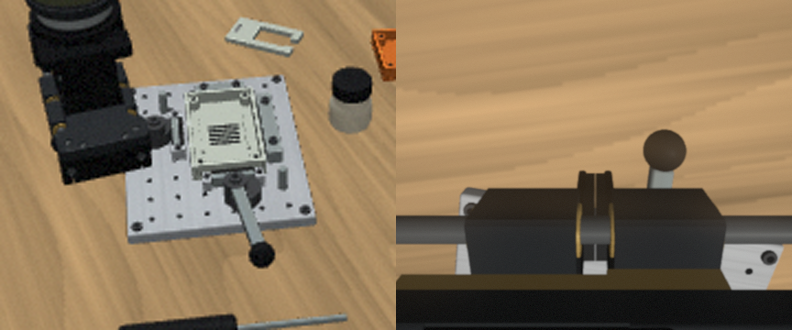

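```bash
cat > plan.py <<'E'
import sys
from workcell import env
from h import *
O=np.array([.5705,.0272]);TH=-.306
R=np.array([[np.cos(TH),-np.sin(TH)],[np.sin(TH),np.cos(TH)]])
LV={"side":(O+R@[-.0538,.015],np.pi/2+1.75+TH,-1),"end":(O+R@[.015,-.0738],-1.75+TH,1)}
def centre(l,q,r,h):
    P,a0,sg=LV[l];a=a0+sg*q;u=np.array([np.cos(a),np.sin(a)]);p=sg*np.array([-u[1],u[0]])
    return P+r*u-h*p, np.arctan2(p[1],p[0])
def state(l):
    s=env.sense();P,a0,sg=LV[l];E=s["ee_rot"];psi=np.arctan2(E[1,1],E[0,1])
    return s,psi
def rows(l,qs,r,h,z=.032):
    s,psi=state(l);E=s["ee_rot"]
    for q in qs:
        c,a=centre(l,q,r,h); d=E.T@(np.array([*c,z])-s["tcp_pos"])*1e3
        t=-((a-psi+np.pi/2)%np.pi-np.pi/2)
        print(round(q,2),d.round(1),round(t,3))
def where(l,q):
    s,psi=state(l);P,a0,sg=LV[l];a=a0+sg*q;u=np.array([np.cos(a),np.sin(a)]);p=sg*np.array([-u[1],u[0]])
    d=s["tcp_pos"][:2]-P; print("r",(d@u*1e3).round(1),"h",(-d@p*1e3).round(1),"psi",psi.round(3),"want",np.arctan2(p[1],p[0]).round(3))
E
python3 - <<'E'
from plan import *
where("side",0); print(LV)
E
```

```text
r 60.1 h 28.7 psi 1.445 want 1.444
{'side': (array([0.52371792, 0.05771027]), 3.0147963267948965, -1), 'end': (array([ 0.56257117, -0.04769041]), -2.056, 1)}
```

send_rows(
  targets=[
    {"delta_pos": [0,1.5,1],"turn": 0,"fingers": 0},
    {"delta_pos": [0,3,1],"turn": 0,"fingers": 0},
    {"delta_pos": [0,4.5,1],"turn": 0,"fingers": 0},
    {"delta_pos": [0,6,1],"turn": 0,"fingers": 0},
  ],
)

```text
clock: 2.6
tcp_pos: [0.4613, 0.043, 0.033]
ee_rot: [[-0.992, 0.126, 0.001], [0.126, 0.992, 0.0], [-0.001, 0.001, -1.0]]
force: [0.8, 0.3, -0.5]
finger_gap: 0.0003
```

send_rows(
  targets=[
    {"delta_pos": [0,1.5,0],"turn": 0,"fingers": 0},
    {"delta_pos": [0,3,0],"turn": 0,"fingers": 0},
    {"delta_pos": [0,4,0],"turn": 0,"fingers": 0},
    {"delta_pos": [0,4,0],"turn": 0,"fingers": 0},
  ],
)

```text
clock: 2.93
tcp_pos: [0.4619, 0.0473, 0.033]
ee_rot: [[-0.992, 0.125, 0.001], [0.125, 0.992, 0.001], [-0.001, 0.001, -1.0]]
force: [-0.6, -0.3, -0.3]
finger_gap: 0.0002
```

send_rows(
  targets=[
    {"delta_pos": [0,1,0],"turn": 0,"fingers": 0},
    {"delta_pos": [0,2,0],"turn": 0,"fingers": 0},
    {"delta_pos": [0,3,0],"turn": 0,"fingers": 0},
    {"delta_pos": [0,3,0],"turn": 0,"fingers": 0},
  ],
)

```text
clock: 3.27
tcp_pos: [0.4622, 0.0505, 0.033]
ee_rot: [[-0.992, 0.125, 0.001], [0.125, 0.992, 0.001], [-0.001, 0.001, -1.0]]
force: [-0.3, -0.7, 0.4]
finger_gap: 0.0006
```

```bash
python3 - <<'E'
from plan import *
where("side",0)
E
python3 look.py 3
```

```text
r 60.1 h 15.0 psi 1.445 want 1.444
3.2667 [0.46224884 0.05047027 0.03298657] 0.0005526000034834322 [-0.27133151 -0.65538574  0.37566057]
```

View pics/look3.png

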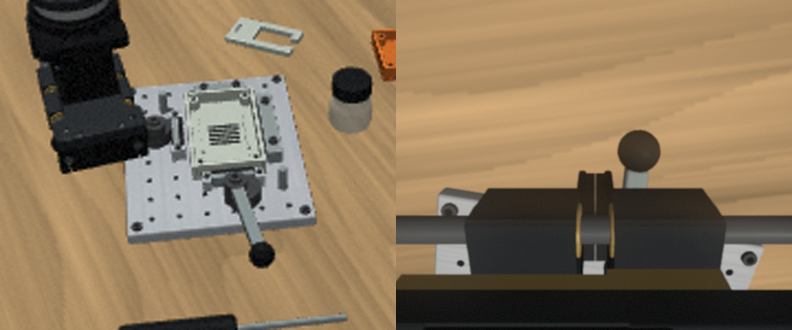

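The fingers are thinner than 15 mm each and are not touching yet. I'll plan the arc with h = 14.

```bash
python3 - <<'E'
from plan import *
rows("side",np.arange(0.0,.46,.05),.06,.014)
E
```

```text
0.0 [-0.1  1.2  0.9] 0.001
0.05 [0.6 4.2 0.9] 0.051
0.1 [1.  7.3 1. ] 0.101
0.15 [ 1.3 10.3  1. ] 0.151
0.2 [ 1.5 13.4  1. ] 0.201
0.25 [ 1.5 16.5  1. ] 0.251
0.3 [ 1.4 19.6  1. ] 0.301
0.35 [ 1.1 22.6  1. ] 0.351
0.4 [ 0.6 25.7  1. ] 0.401
0.45 [ 0.  28.7  1. ] 0.451
```

send_rows(
  targets=[
    {"delta_pos": [0,1.2,1],"turn": 0,"fingers": 0},
    {"delta_pos": [0.6,4.2,1],"turn": 0.05,"fingers": 0},
    {"delta_pos": [1,7.3,1],"turn": 0.1,"fingers": 0},
    {"delta_pos": [1.3,10.3,1],"turn": 0.15,"fingers": 0},
    {"delta_pos": [1.5,13.4,1],"turn": 0.2,"fingers": 0},
    {"delta_pos": [1.5,16.5,1],"turn": 0.25,"fingers": 0},
    {"delta_pos": [1.4,19.6,1],"turn": 0.3,"fingers": 0},
  ],
)

```text
clock: 3.95
tcp_pos: [0.4628, 0.0692, 0.0318]
ee_rot: [[-0.91, 0.416, 0.0], [0.416, 0.91, -0.001], [-0.0, -0.0, -1.0]]
force: [-1.7, -2.1, 0.8]
finger_gap: 0.0003
```

```bash
python3 - <<'E'
from plan import *
where("side",0.3)
rows("side",np.arange(0.35,.9,.05),.06,.014)
E
python3 look.py 4
```

```text
r 60.2 h 14.7 psi 1.142 want 1.144
0.35 [ 0.4  3.7 -0.2] 0.048
0.4 [ 0.9  6.8 -0.2] 0.098
0.45 [ 1.2  9.8 -0.2] 0.148
0.5 [ 1.4 12.9 -0.2] 0.198
0.55 [ 1.4 16.  -0.2] 0.248
0.6 [ 1.3 19.1 -0.2] 0.298
0.65 [ 1.  22.1 -0.2] 0.348
0.7 [ 0.5 25.2 -0.2] 0.398
0.75 [-0.1 28.2 -0.2] 0.448
0.8 [-0.8 31.2 -0.2] 0.498
0.85 [-1.7 34.1 -0.2] 0.548
3.95 [0.46280845 0.06924816 0.03177328] 0.0002944381585705441 [-1.71324138 -2.0519156   0.80095749]
```

View pics/look4.png

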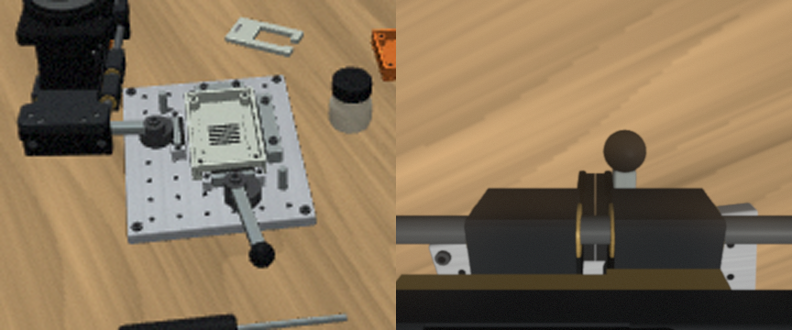

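Contact is made at about 2.7 N, and in the wrist view the arm stays beside the fingers (622,180) and turns with them. I'll continue along the arc.

send_rows(
  targets=[
    {"delta_pos": [0.4,3.7,0],"turn": 0.05,"fingers": 0},
    {"delta_pos": [0.9,6.8,0],"turn": 0.1,"fingers": 0},
    {"delta_pos": [1.2,9.8,0],"turn": 0.15,"fingers": 0},
    {"delta_pos": [1.4,12.9,0],"turn": 0.2,"fingers": 0},
    {"delta_pos": [1.4,16,0],"turn": 0.25,"fingers": 0},
    {"delta_pos": [1.3,19.1,0],"turn": 0.3,"fingers": 0},
    {"delta_pos": [1,22.1,0],"turn": 0.35,"fingers": 0},
    {"delta_pos": [0.5,25.2,0],"turn": 0.4,"fingers": 0},
    {"delta_pos": [0,28.2,0],"turn": 0.45,"fingers": 0},
    {"delta_pos": [-0.8,31.2,0],"turn": 0.5,"fingers": 0},
  ],
)

```text
clock: 4.88
tcp_pos: [0.476, 0.0978, 0.0316]
ee_rot: [[-0.601, 0.799, -0.001], [0.799, 0.601, -0.0], [0.0, -0.001, -1.0]]
force: [-0.8, -0.2, 0.4]
finger_gap: 0.0005
```

```bash
python3 - <<'E'
from plan import *
where("side",0.8)
rows("side",np.arange(0.85,1.35,.05),.06,.014)
E
python3 look.py 5
```

```text
r 60.7 h 14.1 psi 0.644 want 0.644
0.85 [-0.1  3.1 -0.4] 0.05
0.9 [ 0.4  6.2 -0.4] 0.1
0.95 [ 0.7  9.2 -0.4] 0.15
1.0 [ 0.9 12.3 -0.4] 0.2
1.05 [ 0.9 15.4 -0.4] 0.25
1.1 [ 0.8 18.5 -0.4] 0.3
1.15 [ 0.5 21.5 -0.4] 0.35
1.2 [ 0.  24.6 -0.4] 0.4
1.25 [-0.6 27.6 -0.4] 0.45
1.3 [-1.3 30.6 -0.4] 0.5
1.35 [-2.2 33.6 -0.4] 0.55
4.8833 [0.47597815 0.09776922 0.03158877] 0.0004988213371389493 [-0.78587834 -0.20176185  0.35284324]
```

View pics/look5.png

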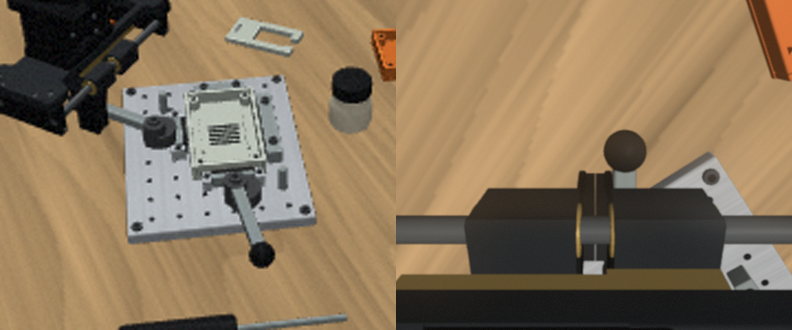

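The arm is following to about 0.8 rad. In the wrist view the knob stays at (625,150) next to the fingers. Continuing.

send_rows(
  targets=[
    {"delta_pos": [0,3.1,0],"turn": 0.05,"fingers": 0},
    {"delta_pos": [0.4,6.2,0],"turn": 0.1,"fingers": 0},
    {"delta_pos": [0.7,9.2,0],"turn": 0.15,"fingers": 0},
    {"delta_pos": [0.9,12.3,0],"turn": 0.2,"fingers": 0},
    {"delta_pos": [0.9,15.4,0],"turn": 0.25,"fingers": 0},
    {"delta_pos": [0.8,18.5,0],"turn": 0.3,"fingers": 0},
    {"delta_pos": [0.5,21.5,0],"turn": 0.35,"fingers": 0},
    {"delta_pos": [0,24.6,0],"turn": 0.4,"fingers": 0},
    {"delta_pos": [-0.6,27.6,0],"turn": 0.45,"fingers": 0},
  ],
)

```text
clock: 5.73
tcp_pos: [0.4979, 0.1147, 0.0313]
ee_rot: [[-0.196, 0.981, -0.002], [0.981, 0.196, 0.001], [0.001, -0.002, -1.0]]
force: [-2.0, 0.6, 0.8]
finger_gap: 0.0008
```

```bash
python3 - <<'E'
from plan import *
where("side",1.25)
rows("side",np.arange(1.25,1.86,.04),.06,.014)
E
python3 look.py 6
```

```text
r 60.9 h 14.3 psi 0.197 want 0.194
1.25 [-0.9  0.3 -0.7] 0.003
1.29 [-0.4  2.7 -0.8] 0.043
1.33 [ 0.   5.2 -0.8] 0.083
1.37 [ 0.4  7.6 -0.8] 0.123
1.41 [ 0.6 10.1 -0.8] 0.163
1.45 [ 0.7 12.5 -0.8] 0.203
1.49 [ 0.7 15.  -0.8] 0.243
1.53 [ 0.6 17.4 -0.8] 0.283
1.57 [ 0.4 19.9 -0.8] 0.323
1.61 [ 0.2 22.4 -0.8] 0.363
1.65 [-0.2 24.8 -0.8] 0.403
1.69 [-0.7 27.2 -0.8] 0.443
1.73 [-1.3 29.6 -0.8] 0.483
1.77 [-1.9 32.  -0.8] 0.523
1.81 [-2.7 34.3 -0.8] 0.563
1.85 [-3.6 36.6 -0.8] 0.603
5.7333 [0.49793586 0.11467194 0.03125433] 0.0008337418384057436 [-1.97440347  0.64890041  0.84786895]
```

View pics/look6.png

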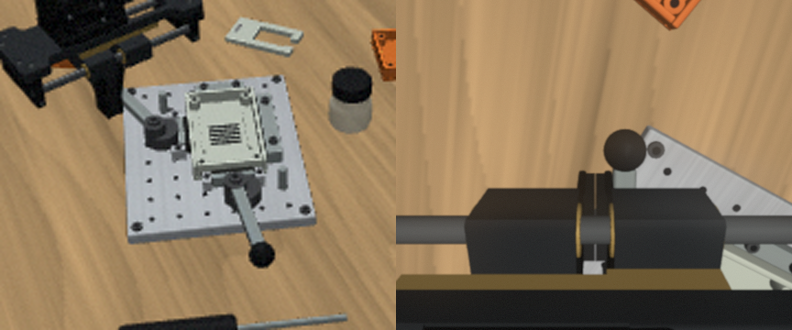

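send_rows(
  targets=[
    {"delta_pos": [-0.4,2.7,0],"turn": 0.04,"fingers": 0},
    {"delta_pos": [0,5.2,0],"turn": 0.08,"fingers": 0},
    {"delta_pos": [0.4,7.6,0],"turn": 0.12,"fingers": 0},
    {"delta_pos": [0.6,10.1,0],"turn": 0.16,"fingers": 0},
    {"delta_pos": [0.7,12.5,0],"turn": 0.2,"fingers": 0},
    {"delta_pos": [0.7,15,0],"turn": 0.24,"fingers": 0},
    {"delta_pos": [0.6,17.4,0],"turn": 0.28,"fingers": 0},
    {"delta_pos": [0.4,19.9,0],"turn": 0.32,"fingers": 0},
  ],
)

```text
clock: 6.5
tcp_pos: [0.5172, 0.1195, 0.0311]
ee_rot: [[0.119, 0.993, -0.002], [0.993, -0.119, 0.001], [0.001, -0.002, -1.0]]
force: [-2.0, 2.4, 0.3]
finger_gap: 0.0005
```

```bash
python3 - <<'E'
from plan import *
where("side",1.57)
rows("side",np.arange(1.57,1.86,.03),.06,.014)
E
python3 look.py 7
```

```text
r 60.4 h 14.2 psi -0.119 want -0.126
1.57 [-0.4  0.2 -0.9] 0.007
1.6 [-0.1  2.  -0.9] 0.037
1.63 [ 0.3  3.8 -0.9] 0.067
1.66 [ 0.5  5.6 -0.9] 0.097
1.69 [ 0.7  7.5 -0.9] 0.127
1.72 [ 0.9  9.3 -0.9] 0.157
1.75 [ 1.  11.2 -0.9] 0.187
1.78 [ 1.1 13.  -1. ] 0.217
1.81 [ 1.1 14.9 -1. ] 0.247
1.84 [ 1.  16.7 -1. ] 0.277
6.5 [0.5172311  0.11946242 0.03107438] 0.0004762777503595353 [-1.95210958  2.4473547   0.32821577]
```

View pics/look7.png

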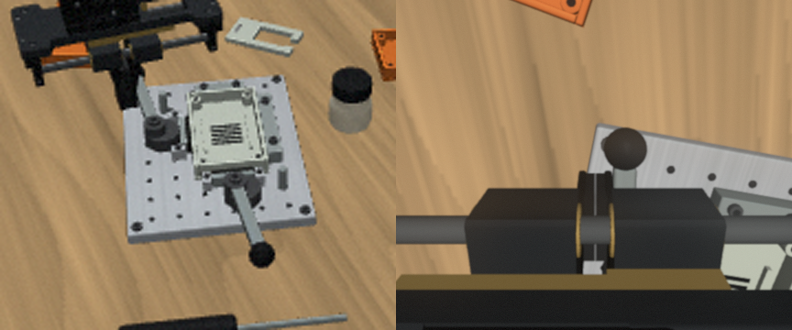

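The side lever is near 1.57 rad. I'll leave it there, before the full squeeze, so the end jaw can slide the case in y. I'll finish it after the end lever.

send_rows(
  targets=[
    {"delta_pos": [0,-8,0],"turn": 0,"fingers": 0},
    {"delta_pos": [0,-16,0],"turn": 0,"fingers": 0},
    {"delta_pos": [0,-16,-20],"turn": 0,"fingers": 0},
    {"delta_pos": [0,-16,-45],"turn": 0,"fingers": 0},
    {"delta_pos": [0,-16,-70],"turn": 0,"fingers": 0},
    {"delta_pos": [0,-16,-70],"turn": 0,"fingers": 0},
  ],
)

```text
clock: 7.1
tcp_pos: [0.5046, 0.1219, 0.1062]
ee_rot: [[0.117, 0.993, 0.008], [0.993, -0.117, 0.003], [0.004, 0.007, -1.0]]
force: [0.5, 0.3, -0.1]
finger_gap: 0.0004
```

```bash
python3 - <<'E'
from plan import *
rows("end",[0],.06,.032,.10); print(env.sense()["tcp_pos"])
E
python3 look.py 8
```

```text
0 [-206.2   25.8    5.6] 0.368
[0.50463156 0.1219114  0.10623124]
7.1 [0.50463156 0.1219114  0.10623124] 0.00035660352794207324 [ 0.53945833  0.3465988  -0.05609243]
```

View pics/look8.png

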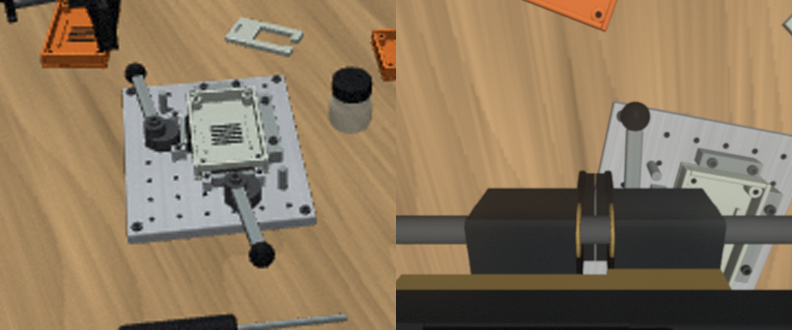

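The side lever stayed put, with its knob at side-view (135,72), just short of its pin. Moving to the end lever.

send_rows(
  targets=[
    {"delta_pos": [-26,3,0],"turn": 0.05,"fingers": 0},
    {"delta_pos": [-52,6,0],"turn": 0.1,"fingers": 0},
    {"delta_pos": [-78,9,0],"turn": 0.15,"fingers": 0},
    {"delta_pos": [-104,13,0],"turn": 0.2,"fingers": 0},
    {"delta_pos": [-130,16,0],"turn": 0.25,"fingers": 0},
    {"delta_pos": [-156,20,0],"turn": 0.3,"fingers": 0},
    {"delta_pos": [-182,23,2],"turn": 0.35,"fingers": 0},
    {"delta_pos": [-206,26,5],"turn": 0.37,"fingers": 0},
    {"delta_pos": [-206,26,5],"turn": 0.37,"fingers": 0},
  ],
)

```text
clock: 7.95
tcp_pos: [0.5017, -0.0924, 0.0951]
ee_rot: [[0.475, 0.88, -0.002], [0.88, -0.475, -0.001], [-0.002, -0.001, -1.0]]
force: [-0.4, -0.1, 0.5]
finger_gap: 0.0002
```

```bash
python3 - <<'E'
from plan import *
where("end",0)
rows("end",[0],.06,.030,.10);rows("end",[0],.06,.030,.032);rows("end",[0],.06,.017,.032)
E
python3 look.py 9
```

```text
r 68.0 h 33.0 psi -0.495 want -0.485
0 [ 8.   2.9 -4.9] -0.009
0 [ 8.1  3.  63.1] -0.009
0 [ 8.2 16.  63.1] -0.009
7.95 [ 0.50167389 -0.09239896  0.09510507] 0.0001989000320883751 [-0.40589475 -0.09566088  0.45358653]
```

View pics/look9.png

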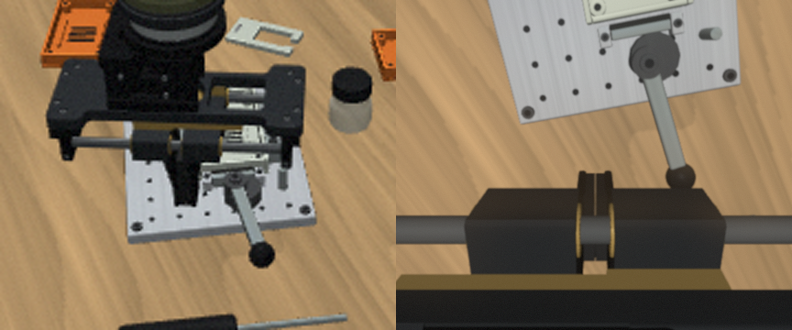

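The end arm looks slanted in the wrist view, from hub (655,60) to knob (680,175), so this lever may not have started at exactly 0. I'll measure its angle.

```bash
python3 - <<'E'
from plan import *
W=load("wrist9");k=432/396;kv=360/330
w=lambda x,y:((x-396)*k+60,y*kv+60)
K=plane(W,*w(681,176),.032);H=plane(W,*w(649,64),.037)
S=load("side9"); s=lambda x,y:(x*180/396+150,y*150/330+180)
print(K,H,tri(W,w(681,176),S,s(262,254)))
P=LV["end"][0]
for a,b in((K,P),(K,H)): 
    d=(a-0*a)[:2]-np.array(b)[:2];print(np.arctan2(d[1],d[0])+2.056,np.linalg.norm(d))
E
```

```text
[ 0.550468   -0.13276403  0.032     ] [ 0.56363018 -0.04750147  0.037     ] (array([ 0.54958892, -0.1339588 ,  0.02917539]), np.float64(0.0020889933917754037))
0.3438849205721273 0.0859302470216687
0.33204035246161956 0.08627251740370273
```

The end lever starts at about 0.33 rad, with the hub within 1 mm of prediction. Aligning to that angle and descending.

```bash
python3 - <<'E'
from plan import *
rows("end",[.33],.06,.030,.09);rows("end",[.33],.06,.030,.032);rows("end",[.33],.06,.016,.032)
E
```

```text
0.33 [-3.5 25.8  5.5] -0.334
0.33 [-3.5 25.9 63.5] -0.334
0.33 [ 1.1 39.2 63.5] -0.334
```

send_rows(
  targets=[
    {"delta_pos": [-1,9,2],"turn": -0.11,"fingers": 0},
    {"delta_pos": [-3,18,4],"turn": -0.22,"fingers": 0},
    {"delta_pos": [-4,26,5],"turn": -0.33,"fingers": 0},
    {"delta_pos": [-4,26,20],"turn": -0.33,"fingers": 0},
    {"delta_pos": [-4,26,40],"turn": -0.33,"fingers": 0},
    {"delta_pos": [-4,26,55],"turn": -0.33,"fingers": 0},
    {"delta_pos": [-4,26,63],"turn": -0.33,"fingers": 0},
    {"delta_pos": [-2,31,63],"turn": -0.33,"fingers": 0},
    {"delta_pos": [0,36,63],"turn": -0.33,"fingers": 0},
    {"delta_pos": [0,37,63],"turn": -0.33,"fingers": 0},
  ],
)

```text
clock: 8.88
tcp_pos: [0.5372, -0.1039, 0.0336]
ee_rot: [[0.157, 0.988, 0.002], [0.988, -0.157, 0.002], [0.002, 0.002, -1.0]]
force: [-0.4, 0.1, 0.3]
finger_gap: 0.0005
```

```bash
python3 - <<'E'
from plan import *
where("end",.33)
rows("end",np.arange(.35,.81,.05),.06,.014)
E
python3 look.py 10
```

```text
r 59.4 h 16.3 psi -0.158 want -0.155
0.35 [-0.8  3.5  1.6] -0.022
0.4 [-1.4  6.6  1.6] -0.072
0.45 [-1.8  9.6  1.6] -0.122
0.5 [-2.  12.7  1.6] -0.172
0.55 [-2.1 15.8  1.6] -0.222
0.6 [-2.1 18.9  1.6] -0.272
0.65 [-1.9 21.9  1.6] -0.322
0.7 [-1.5 25.   1.6] -0.372
0.75 [-1.  28.   1.6] -0.422
0.8 [-0.3 31.   1.6] -0.472
8.8833 [ 0.53723391 -0.10389682  0.03355437] 0.00046522805495263184 [-0.43674366  0.12512239  0.27931417]
```

View pics/look10.png

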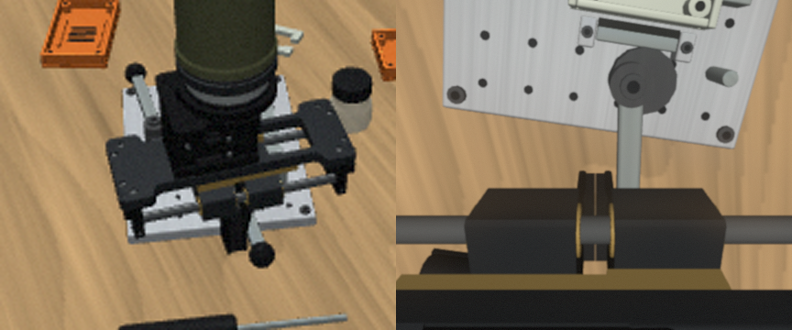

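The fist sits just left of the end arm (625,150) in the wrist view, parallel to it. Sweeping.

send_rows(
  targets=[
    {"delta_pos": [-0.8,3.5,1.5],"turn": -0.02,"fingers": 0},
    {"delta_pos": [-1.4,6.6,1.5],"turn": -0.07,"fingers": 0},
    {"delta_pos": [-1.8,9.6,1.5],"turn": -0.12,"fingers": 0},
    {"delta_pos": [-2,12.7,1.5],"turn": -0.17,"fingers": 0},
    {"delta_pos": [-2.1,15.8,1.5],"turn": -0.22,"fingers": 0},
    {"delta_pos": [-2.1,18.9,1.5],"turn": -0.27,"fingers": 0},
    {"delta_pos": [-1.9,21.9,1.5],"turn": -0.32,"fingers": 0},
    {"delta_pos": [-1.5,25,1.5],"turn": -0.37,"fingers": 0},
  ],
)

```text
clock: 9.65
tcp_pos: [0.5608, -0.1104, 0.0325]
ee_rot: [[-0.213, 0.977, 0.001], [0.977, 0.213, 0.001], [0.001, 0.001, -1.0]]
force: [-1.2, -1.0, 1.0]
finger_gap: 0.0007
```

```bash
python3 - <<'E'
from plan import *
where("end",.7)
rows("end",np.arange(.75,1.26,.05),.06,.014)
E
python3 look.py 11
```

```text
r 60.8 h 15.1 psi 0.214 want 0.215
0.75 [0.2 4.1 0.5] -0.05
0.8 [-0.3  7.2  0.5] -0.1
0.85 [-0.6 10.2  0.5] -0.15
0.9 [-0.7 13.3  0.5] -0.2
0.95 [-0.8 16.4  0.5] -0.25
1.0 [-0.6 19.5  0.5] -0.3
1.05 [-0.3 22.5  0.6] -0.35
1.1 [ 0.1 25.6  0.6] -0.4
1.15 [ 0.7 28.6  0.6] -0.45
1.2 [ 1.5 31.6  0.6] -0.5
1.25 [ 2.4 34.6  0.6] -0.55
9.65 [ 0.56076061 -0.11035688  0.03253432] 0.0006601107546039664 [-1.20617116 -0.9523039   1.02260417]
```

View pics/look11.png

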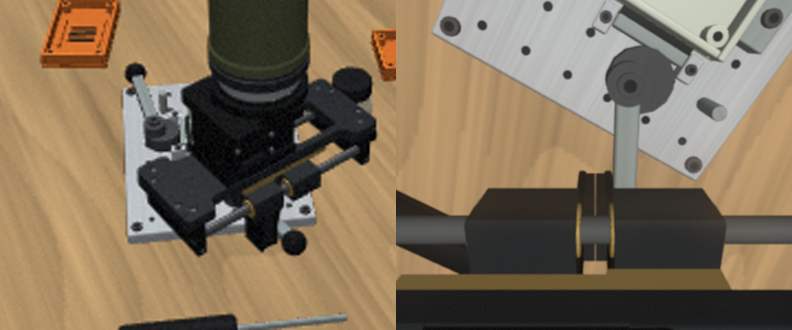

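send_rows(
  targets=[
    {"delta_pos": [0.2,4.1,0.5],"turn": -0.05,"fingers": 0},
    {"delta_pos": [-0.3,7.2,0.5],"turn": -0.1,"fingers": 0},
    {"delta_pos": [-0.6,10.2,0.5],"turn": -0.15,"fingers": 0},
    {"delta_pos": [-0.7,13.3,0.5],"turn": -0.2,"fingers": 0},
    {"delta_pos": [-0.8,16.4,0.5],"turn": -0.25,"fingers": 0},
    {"delta_pos": [-0.6,19.5,0.5],"turn": -0.3,"fingers": 0},
    {"delta_pos": [-0.3,22.5,0.5],"turn": -0.35,"fingers": 0},
    {"delta_pos": [0.1,25.6,0.5],"turn": -0.4,"fingers": 0},
    {"delta_pos": [0.7,28.6,0.5],"turn": -0.45,"fingers": 0},
    {"delta_pos": [1.5,31.6,0.5],"turn": -0.5,"fingers": 0},
  ],
)

```text
clock: 10.58
tcp_pos: [0.5918, -0.1033, 0.0322]
ee_rot: [[-0.654, 0.757, 0.002], [0.757, 0.654, 0.0], [-0.001, 0.001, -1.0]]
force: [-0.2, -2.4, 0.6]
finger_gap: 0.0007
```

```bash
python3 - <<'E'
from plan import *
where("end",1.2)
rows("end",np.arange(1.24,1.65,.04),.06,.014)
E
python3 look.py 12
```

```text
r 61.1 h 14.4 psi 0.713 want 0.715
1.24 [0.6 2.8 0.2] -0.042
1.28 [0.2 5.2 0.2] -0.082
1.32 [-0.1  7.7  0.2] -0.122
1.36 [-0.3 10.1  0.2] -0.162
1.4 [-0.4 12.6  0.2] -0.202
1.44 [-0.4 15.1  0.2] -0.242
1.48 [-0.3 17.5  0.2] -0.282
1.52 [-0.2 20.   0.3] -0.322
1.56 [ 0.1 22.4  0.3] -0.362
1.6 [ 0.5 24.9  0.3] -0.402
1.64 [ 1.  27.3  0.3] -0.442
10.5833 [ 0.59177939 -0.10330582  0.03222578] 0.000682688558943746 [-0.24505705 -2.3798371   0.55493839]
```

View pics/look12.png

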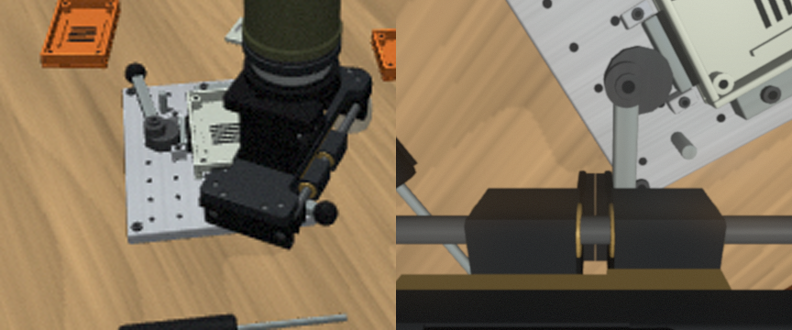

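The arm is following and the pin (683,145) is coming closer. Force is about 2.4 N. Continuing in smaller steps.

send_rows(
  targets=[
    {"delta_pos": [0.6,2.8,0],"turn": -0.04,"fingers": 0},
    {"delta_pos": [0.2,5.2,0],"turn": -0.08,"fingers": 0},
    {"delta_pos": [-0.1,7.7,0],"turn": -0.12,"fingers": 0},
    {"delta_pos": [-0.3,10.1,0],"turn": -0.16,"fingers": 0},
    {"delta_pos": [-0.4,12.6,0],"turn": -0.2,"fingers": 0},
    {"delta_pos": [-0.4,15.1,0],"turn": -0.24,"fingers": 0},
    {"delta_pos": [-0.3,17.5,0],"turn": -0.28,"fingers": 0},
    {"delta_pos": [-0.2,20,0],"turn": -0.32,"fingers": 0},
    {"delta_pos": [0.1,22.4,0],"turn": -0.36,"fingers": 0},
    {"delta_pos": [0.5,24.9,0],"turn": -0.4,"fingers": 0},
  ],
)

```text
clock: 11.52
tcp_pos: [0.6108, -0.0876, 0.0324]
ee_rot: [[-0.896, 0.445, 0.003], [0.445, 0.896, -0.001], [-0.003, 0.001, -1.0]]
force: [0.5, -2.7, -0.9]
finger_gap: 0.0003
```

```bash
python3 - <<'E'
from plan import *
where("end",1.6)
rows("end",np.arange(1.62,1.85,.02),.06,.014)
E
python3 look.py 13
```

```text
r 60.9 h 14.5 psi 1.11 want 1.115
1.62 [0.6 1.7 0.4] -0.025
1.64 [0.4 2.9 0.4] -0.045
1.66 [0.2 4.2 0.4] -0.065
1.68 [-0.   5.4  0.4] -0.085
1.7 [-0.2  6.6  0.4] -0.105
1.72 [-0.3  7.8  0.4] -0.125
1.74 [-0.4  9.1  0.4] -0.145
1.76 [-0.5 10.3  0.4] -0.165
1.78 [-0.6 11.5  0.4] -0.185
1.8 [-0.6 12.7  0.4] -0.205
1.82 [-0.6 14.   0.4] -0.225
1.84 [-0.6 15.2  0.4] -0.245
11.5167 [ 0.61083745 -0.08755703  0.03237989] 0.0003407701097424487 [ 0.48001967 -2.69798302 -0.90236304]
```

View pics/look13.png

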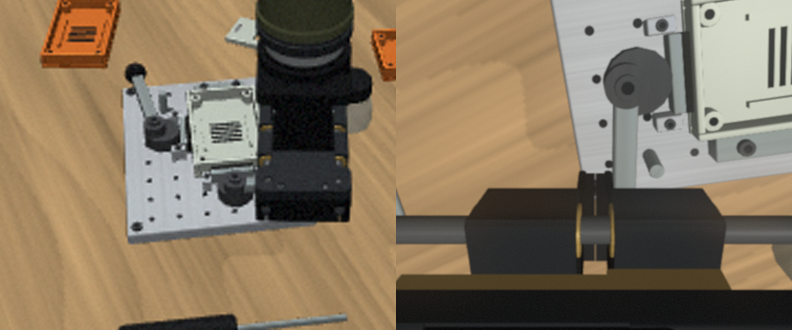

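send_rows(
  targets=[
    {"delta_pos": [0.6,1.7,0],"turn": -0.02,"fingers": 0},
    {"delta_pos": [0.4,2.9,0],"turn": -0.04,"fingers": 0},
    {"delta_pos": [0.2,4.2,0],"turn": -0.06,"fingers": 0},
    {"delta_pos": [0,5.4,0],"turn": -0.08,"fingers": 0},
    {"delta_pos": [-0.2,6.6,0],"turn": -0.1,"fingers": 0},
    {"delta_pos": [-0.3,7.8,0],"turn": -0.12,"fingers": 0},
  ],
)

```text
clock: 12.12
tcp_pos: [0.6152, -0.0805, 0.0326]
ee_rot: [[-0.943, 0.334, 0.004], [0.334, 0.943, -0.001], [-0.004, 0.001, -1.0]]
force: [2.3, -4.1, -2.0]
finger_gap: 0.0004
```

```bash
python3 - <<'E'
from plan import *
where("end",1.72)
rows("end",np.arange(1.72,1.85,.02),.06,.014)
E
python3 look.py 14
```

```text
r 60.5 h 13.6 psi 1.231 want 1.235
1.72 [ 0.5 -0.4  0.6] -0.004
1.74 [0.2 0.8 0.6] -0.024
1.76 [0.  2.  0.6] -0.044
1.78 [-0.2  3.3  0.6] -0.064
1.8 [-0.4  4.5  0.6] -0.084
1.82 [-0.6  5.7  0.6] -0.104
1.84 [-0.7  6.9  0.6] -0.124
12.1167 [ 0.61519603 -0.08051236  0.03260079] 0.0004149847644276783 [ 2.25989716 -4.14678408 -1.96270185]
```

View pics/look14.png

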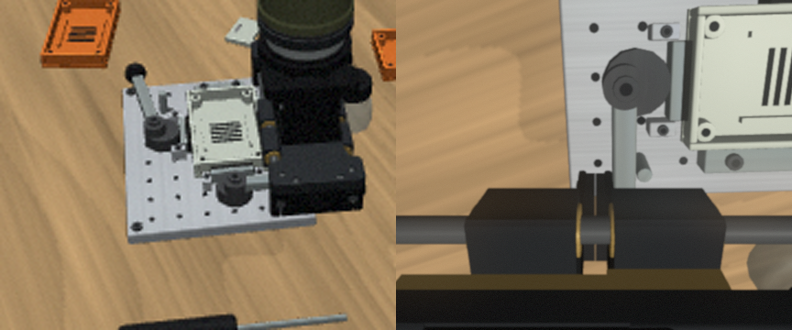

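The pin (643,168) is almost at the arm's flank, at 4.7 N. Now going in 1 mm steps.

send_rows(
  targets=[
    {"delta_pos": [0.2,0.8,0],"turn": -0.02,"fingers": 0},
    {"delta_pos": [0,1.6,0],"turn": -0.03,"fingers": 0},
    {"delta_pos": [0,2.2,0],"turn": -0.04,"fingers": 0},
  ],
)

```text
clock: 12.47
tcp_pos: [0.6157, -0.0795, 0.0327]
ee_rot: [[-0.955, 0.296, 0.003], [0.296, 0.955, -0.002], [-0.004, -0.001, -1.0]]
force: [-0.2, -6.8, 1.2]
finger_gap: 0.0006
```

send_rows(
  targets=[
    {"delta_pos": [0,1,0],"turn": 0,"fingers": 0},
    {"delta_pos": [0,2,0],"turn": 0,"fingers": 0},
    {"delta_pos": [0,2.5,0],"turn": 0,"fingers": 0},
  ],
)

```text
clock: 12.72
tcp_pos: [0.6157, -0.0795, 0.0327]
ee_rot: [[-0.955, 0.297, 0.002], [0.297, 0.955, -0.005], [-0.003, -0.004, -1.0]]
force: [-1.0, -8.0, 1.0]
finger_gap: 0.0006
```

```bash
python3 - <<'E'
from plan import *
where("end",1.75)
E
python3 look.py 15; python3 -c "
from h import *
c=load('wrist15')['pixels'][60:270,240:450,::-1];cv2.imwrite('pics/w15.png',cv2.resize(c,None,fx=2.8,fy=2.8,interpolation=cv2.INTER_CUBIC))"
```

```text
r 60.2 h 14.3 psi 1.27 want 1.265
12.7167 [ 0.61568018 -0.07947239  0.03269397] 0.0006239073880885228 [-1.02215864 -7.96194635  1.04455026]
```

View pics/w15.png

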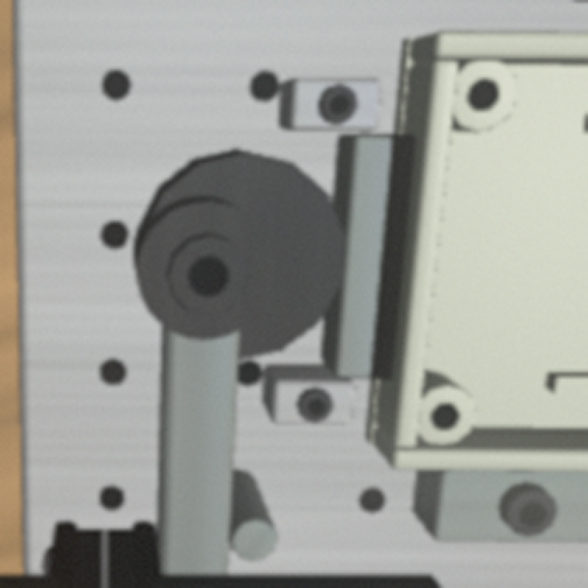

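The arm's flank is against the pin and position no longer advances at 8 N, so the end lever is closed (q ≈ 1.75). Retracting, then finishing the side lever.

send_rows(
  targets=[
    {"delta_pos": [0,-8,0],"turn": 0,"fingers": 0},
    {"delta_pos": [0,-16,0],"turn": 0,"fingers": 0},
    {"delta_pos": [0,-16,-20],"turn": 0,"fingers": 0},
    {"delta_pos": [0,-16,-45],"turn": 0,"fingers": 0},
    {"delta_pos": [0,-16,-70],"turn": 0,"fingers": 0},
    {"delta_pos": [0,-16,-70],"turn": 0,"fingers": 0},
  ],
)

```text
clock: 13.32
tcp_pos: [0.6139, -0.0936, 0.1082]
ee_rot: [[-0.955, 0.296, 0.01], [0.296, 0.955, -0.004], [-0.011, -0.001, -1.0]]
force: [0.9, -0.4, 0.2]
finger_gap: 0.0005
```

```bash
python3 - <<'E'
from plan import *
rows("side",[1.57],.06,.032,.10); print(env.sense()["tcp_pos"])
E
python3 look.py 16
```

```text
1.57 [172.9 171.5   6.2] 1.397
[ 0.6139079  -0.09361763  0.10824106]
13.3167 [ 0.6139079  -0.09361763  0.10824106] 0.0005442004743103366 [ 0.89818449 -0.36196156  0.18373368]
```

View pics/look16.png

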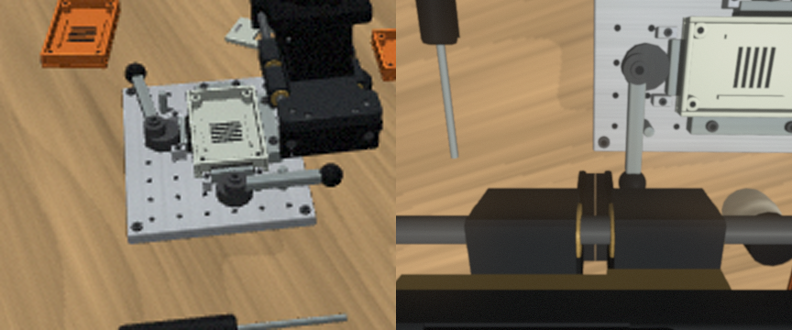

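The end lever rests at its pin (650,130 in the wrist view) and stays there. Moving over to the side lever.

send_rows(
  targets=[
    {"delta_pos": [17,17,0],"turn": 0.12,"fingers": 0},
    {"delta_pos": [34,34,0],"turn": 0.24,"fingers": 0},
    {"delta_pos": [52,51,0],"turn": 0.36,"fingers": 0},
    {"delta_pos": [69,68,0],"turn": 0.48,"fingers": 0},
    {"delta_pos": [86,85,0],"turn": 0.6,"fingers": 0},
    {"delta_pos": [104,102,0],"turn": 0.72,"fingers": 0},
    {"delta_pos": [121,120,0],"turn": 0.84,"fingers": 0},
    {"delta_pos": [138,137,0],"turn": 0.96,"fingers": 0},
    {"delta_pos": [155,154,0],"turn": 1.08,"fingers": 0},
    {"delta_pos": [173,171,0],"turn": 1.2,"fingers": 0},
  ],
)

```text
clock: 14.25
tcp_pos: [0.4946, 0.122, 0.1012]
ee_rot: [[-0.065, 0.998, 0.001], [0.998, 0.065, -0.004], [-0.004, 0.001, -1.0]]
force: [-0.9, 0.5, -0.9]
finger_gap: 0.0005
```

```bash
python3 - <<'E'
from plan import *
rows("side",[1.57],.06,.030,.09);rows("side",[1.57],.06,.030,.032);rows("side",[1.57],.06,.016,.032)
E
```

```text
1.57 [-1.4  6.8 11.2] 0.191
1.57 [-1.2  6.7 69.2] 0.191
1.57 [-3.9 20.5 69.2] 0.191
```

send_rows(
  targets=[
    {"delta_pos": [-1,6.5,5],"turn": 0.1,"fingers": 0},
    {"delta_pos": [-1,6.5,10],"turn": 0.19,"fingers": 0},
    {"delta_pos": [-1,6.5,30],"turn": 0.19,"fingers": 0},
    {"delta_pos": [-1,6.5,50],"turn": 0.19,"fingers": 0},
    {"delta_pos": [-1,6.5,69],"turn": 0.19,"fingers": 0},
    {"delta_pos": [-1.5,8,69],"turn": 0.19,"fingers": 0},
    {"delta_pos": [-2.5,13,69],"turn": 0.19,"fingers": 0},
    {"delta_pos": [-3.5,17,69],"turn": 0.19,"fingers": 0},
    {"delta_pos": [-3.5,17,69],"turn": 0.19,"fingers": 0},
  ],
)

```text
clock: 15.0
tcp_pos: [0.5139, 0.1195, 0.0334]
ee_rot: [[0.125, 0.992, 0.004], [0.992, -0.125, -0.003], [-0.002, 0.004, -1.0]]
force: [0.1, 0.2, 1.0]
finger_gap: 0.0003
```

```bash
python3 - <<'E'
from plan import *
where("side",1.57)
rows("side",np.arange(1.57,1.86,.03),.06,.014)
E
python3 look.py 17
```

```text
r 60.0 h 17.5 psi -0.125 want -0.126
1.57 [-0.   3.5  1.5] 0.001
1.6 [0.4 5.3 1.5] 0.031
1.63 [0.7 7.1 1.5] 0.061
1.66 [1.  8.9 1.5] 0.091
1.69 [ 1.2 10.7  1.5] 0.121
1.72 [ 1.4 12.6  1.5] 0.151
1.75 [ 1.5 14.4  1.5] 0.181
1.78 [ 1.6 16.3  1.5] 0.211
1.81 [ 1.6 18.1  1.5] 0.241
1.84 [ 1.5 20.   1.5] 0.271
15.0 [0.51393817 0.11945609 0.03344369] 0.00027787455123147025 [0.0619154  0.19149177 0.97181376]
```

View pics/look17.png

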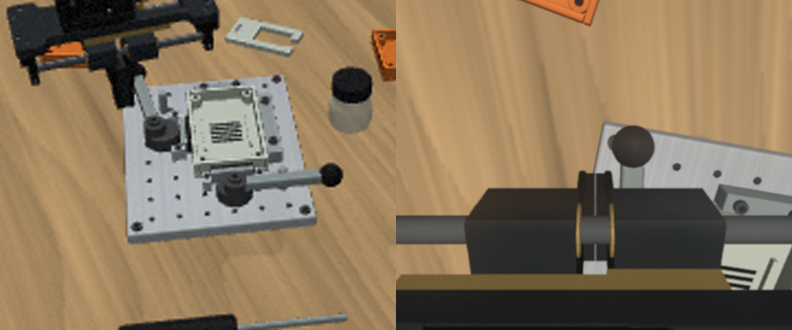

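The fist is just left of the side arm, on the correct side of it. Pushing it home.

send_rows(
  targets=[
    {"delta_pos": [0,2,1],"turn": 0,"fingers": 0},
    {"delta_pos": [0,3.5,1],"turn": 0,"fingers": 0},
    {"delta_pos": [0.4,5.3,1],"turn": 0.03,"fingers": 0},
    {"delta_pos": [0.7,7.1,1],"turn": 0.06,"fingers": 0},
    {"delta_pos": [1,8.9,1],"turn": 0.09,"fingers": 0},
    {"delta_pos": [1.2,10.7,1],"turn": 0.12,"fingers": 0},
  ],
)

```text
clock: 15.6
tcp_pos: [0.5232, 0.1198, 0.0326]
ee_rot: [[0.244, 0.97, 0.002], [0.97, -0.244, -0.003], [-0.002, 0.002, -1.0]]
force: [-1.9, 1.3, 0.9]
finger_gap: 0.0003
```

```bash
python3 - <<'E'
from plan import *
where("side",1.69)
rows("side",np.arange(1.69,1.86,.02),.06,.014)
E
```

```text
r 60.1 h 15.6 psi -0.246 want -0.246
1.69 [-0.1  1.6  0.6] -0.0
1.71 [0.2 2.8 0.6] 0.02
1.73 [0.4 4.  0.6] 0.04
1.75 [0.6 5.2 0.6] 0.06
1.77 [0.8 6.4 0.6] 0.08
1.79 [1.  7.7 0.6] 0.1
1.81 [1.2 8.9 0.6] 0.12
1.83 [ 1.3 10.1  0.6] 0.14
1.85 [ 1.4 11.3  0.6] 0.16
```

send_rows(
  targets=[
    {"delta_pos": [-0.1,1.2,0.5],"turn": 0,"fingers": 0},
    {"delta_pos": [0.2,2.4,0.5],"turn": 0.02,"fingers": 0},
    {"delta_pos": [0.4,3.6,0.5],"turn": 0.04,"fingers": 0},
    {"delta_pos": [0.5,4.5,0.5],"turn": 0.05,"fingers": 0},
  ],
)

```text
clock: 15.93
tcp_pos: [0.5276, 0.1195, 0.0321]
ee_rot: [[0.293, 0.956, 0.001], [0.956, -0.293, -0.002], [-0.002, 0.002, -1.0]]
force: [-2.3, 0.7, 1.7]
finger_gap: 0.0006
```

send_rows(
  targets=[
    {"delta_pos": [0,1,0],"turn": 0.01,"fingers": 0},
    {"delta_pos": [0,2,0],"turn": 0.01,"fingers": 0},
    {"delta_pos": [0,2.5,0],"turn": 0.01,"fingers": 0},
  ],
)

```text
clock: 16.18
tcp_pos: [0.5289, 0.1194, 0.032]
ee_rot: [[0.302, 0.953, -0.001], [0.953, -0.302, -0.002], [-0.002, -0.001, -1.0]]
force: [-5.9, 2.5, 2.7]
finger_gap: 0.0005
```

```bash
python3 - <<'E'
from plan import *
where("side",1.75)
E
```

```text
r 60.3 h 13.6 psi -0.307 want -0.306
```

send_rows(
  targets=[
    {"delta_pos": [0,1,0],"turn": 0,"fingers": 0},
    {"delta_pos": [0,2,0],"turn": 0,"fingers": 0},
    {"delta_pos": [0,2.5,0],"turn": 0,"fingers": 0},
  ],
)

```text
clock: 16.43
tcp_pos: [0.529, 0.1194, 0.0317]
ee_rot: [[0.302, 0.953, -0.006], [0.953, -0.302, -0.002], [-0.003, -0.005, -1.0]]
force: [-8.3, 2.3, 6.8]
finger_gap: 0.0003
```

```bash
python3 look.py 18; python3 -c "
from plan import *
where('side',1.75)"
```

```text
16.4333 [0.52899026 0.11939307 0.0316612 ] 0.0002763863691177138 [-8.29219325  2.33506183  6.82008062]
r 60.4 h 13.6 psi -0.306 want -0.306
```

View pics/look18.png

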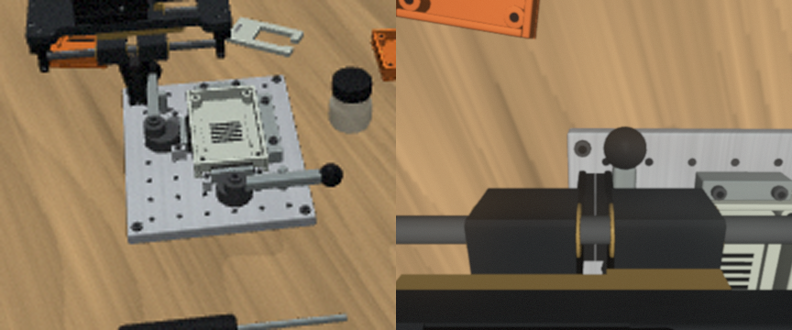

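The side lever stops dead at 8 N, so it is at its pin. Retracting and going up for an overhead check.

send_rows(
  targets=[
    {"delta_pos": [0,-8,0],"turn": 0,"fingers": 0},
    {"delta_pos": [0,-16,0],"turn": 0,"fingers": 0},
    {"delta_pos": [0,-16,-30],"turn": 0,"fingers": 0},
    {"delta_pos": [0,-16,-70],"turn": 0,"fingers": 0},
    {"delta_pos": [-30,-16,-100],"turn": 0,"fingers": 0},
    {"delta_pos": [-65,-16,-130],"turn": 0,"fingers": 0},
    {"delta_pos": [-100,0,-150],"turn": 0,"fingers": 0},
    {"delta_pos": [-140,20,-170],"turn": 0,"fingers": 0},
    {"delta_pos": [-160,30,-180],"turn": 0,"fingers": 0},
    {"delta_pos": [-160,30,-180],"turn": 0,"fingers": 0},
  ],
)

```text
clock: 17.37
tcp_pos: [0.5127, -0.0515, 0.2161]
ee_rot: [[0.313, 0.95, 0.003], [0.95, -0.313, -0.007], [-0.006, 0.005, -1.0]]
force: [-0.4, -0.4, -0.4]
finger_gap: 0.0004
```

```bash
python3 look.py 19; python3 -c "
from h import *
cv2.imwrite('pics/w19.png',cv2.resize(load('wrist19')['pixels'][0:270,100:460,::-1],None,fx=2.2,fy=2.2,interpolation=cv2.INTER_CUBIC))"
```

```text
17.3667 [ 0.51274005 -0.05147206  0.21610715] 0.0003657187491600217 [-0.36817385 -0.39292856 -0.36759688]
```

View pics/w19.png

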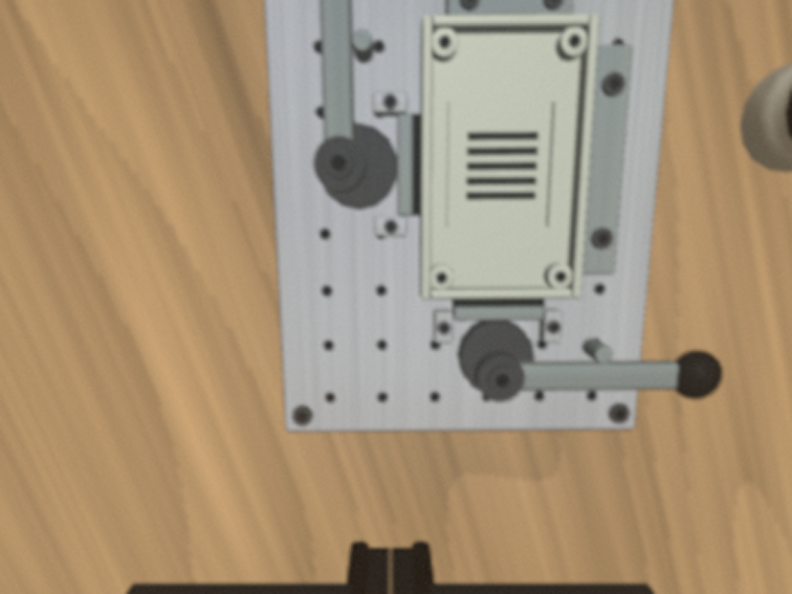

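Both arms lie at their pins, at (362,45) and (598,350). The top of the plate is cut off, so I'll shift to see the whole plate and measure where the case sits.

send_rows(
  targets=[
    {"delta_pos": [20,5,-5],"turn": 0,"fingers": 0},
    {"delta_pos": [40,10,-10],"turn": 0,"fingers": 0},
    {"delta_pos": [55,15,-15],"turn": 0,"fingers": 0},
    {"delta_pos": [55,15,-15],"turn": 0,"fingers": 0},
    {"delta_pos": [55,15,-15],"turn": 0,"fingers": 0},
  ],
)

```text
clock: 17.88
tcp_pos: [0.5418, 0.0059, 0.2269]
ee_rot: [[0.302, 0.953, -0.004], [0.953, -0.302, -0.002], [-0.003, -0.003, -1.0]]
force: [0.2, -0.4, -0.3]
finger_gap: 0.0006
```

```bash
python3 look.py 20; python3 -c "
from h import *
cv2.imwrite('pics/w20.png',cv2.resize(load('wrist20')['pixels'][0:290,110:410,::-1],None,fx=2.05,fy=2.05,interpolation=cv2.INTER_CUBIC))"
```

```text
17.8833 [0.5417755  0.00594187 0.22692606] 0.000556322212697498 [ 0.17915215 -0.36410552 -0.31202422]
```

View pics/w20.png

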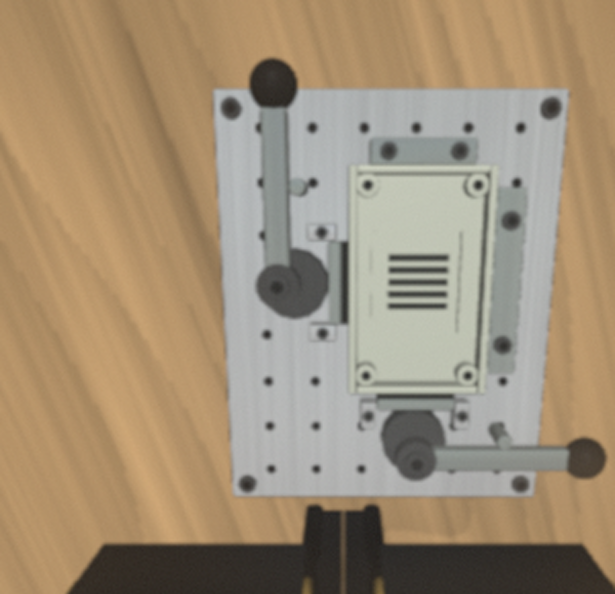

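View pics/look20.png

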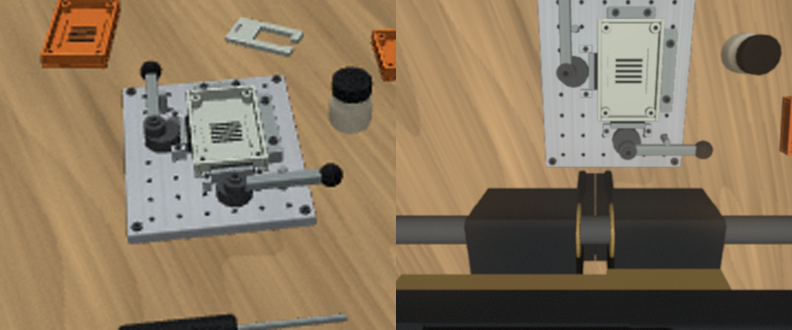

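```bash
python3 - <<'E'
from plan import *
W=load("wrist20");w=lambda x,y:(x/2.05+110,y/2.05)
def fit(m,P):
    M=m-m.mean(0);Q=P-P.mean(0);th=np.arctan2((M[:,0]*Q[:,1]-M[:,1]*Q[:,0]).sum(),(M*Q).sum())
    R=np.array([[np.cos(th),-np.sin(th)],[np.sin(th),np.cos(th)]]);t=P.mean(0)-R@m.mean(0)
    return th,t,np.linalg.norm(P-(m@R.T+t),axis=1)*1e3
m=np.array([[-85,105],[85,105],[85,-105],[-85,-105]])/1e3
mc=np.array([[-35,55],[35,55],[35,-55],[-35,-55]])/1e3
p=fit(m,np.array([plane(W,*w(*q),.012)[:2] for q in((214,90),(568,90),(533,496),(234,496))]))
# case: colour mask
rgb=W["pixels"].astype(int);mk=((rgb[...,0]-rgb[...,2]>6)&(rgb[...,0]-rgb[...,2]<60)&(rgb.min(2)>110)&(rgb[...,1]>=rgb[...,0]-6)).astype(np.uint8)*255
mk=cv2.morphologyEx(mk,cv2.MORPH_CLOSE,np.ones((7,7)))
cs,_=cv2.findContours(mk,cv2.RETR_EXTERNAL,2)
c=max((c for c in cs if 200<c[:,0,0].mean()<420 and c[:,0,1].mean()<220),key=cv2.contourArea)
print(cv2.boundingRect(c))
P=np.array([plane(W,u,v,.030)[:2] for u,v in c[:,0]]); 
rect=cv2.minAreaRect((P*1e3).astype(np.float32)); print(rect)
q=fit(mc,np.array([plane(W,*w(*a),.030)[:2] for a in((349,166),(496,166),(486,392),(348,393))]))
print(p,q)
for c0 in (np.array(rect[0])/1e3,q[1]):
  th=p[0];R2=np.array([[np.cos(th),-np.sin(th)],[np.sin(th),np.cos(th)]]);print("case in fixture mm",R2.T@(c0-p[1])*1e3)
for l,hub,kn in(("side",(277,287),(273,86)),("end",(417,464),(586,458))):
    d=(plane(W,*w(*kn),.032)-plane(W,*w(*hub),.037))[:2];a=np.arctan2(d[1],d[0]);P0,a0,sg=LV[l];print(l,sg*((a-a0+np.pi)%(2*np.pi)-np.pi),np.linalg.norm(d))
S0=load("side0");S=load("side20")
d=np.abs(S0["pixels"].astype(int)-S["pixels"]).max(2)
print("tag/jar/driver change", (d[180:210,245:295]>25).mean(),(d[205:245,295:325]>25).mean(),(d[315:350,195:315]>25).mean())
E
```

```text
(280, 80, 73, 112)
((590.2415161132812, 38.13433074951172), (108.59260559082031, 69.116455078125), 72.39972686767578)
(np.float64(-0.30776850971573644), array([0.57157785, 0.02761478]), array([1.82189667, 1.94310563, 1.8249736 , 1.65880495])) (np.float64(-0.3012314215206779), array([0.59007531, 0.03745253]), array([1.14738746, 1.56789713, 0.96846996, 0.84989058]))
case in fixture mm [14.59998318 15.67908976]
case in fixture mm [14.64812434 14.9789748 ]
side 1.7544675719241425 0.08794063081062807
end 1.7658756661327493 0.08833450329456938
tag/jar/driver change 0.0 0.0 0.0
```

Measured: the case is at (14.6, 15.0–15.7) mm in the fixture and square within about 0.007 rad. The levers read 1.75 and 1.77 rad, and the jar, driver and tag have not changed. Handing in.

```bash
python3 -c "
from workcell import sign_off
print(sign_off())"
```

```text
the job is handed in; nothing more can be done
None
```

The job is handed in: both cam levers are closed against their stop pins, and the case measures as seated against both fences. I pushed each arm's flank with the back of one finger of the shut gripper. I took the side lever to about 1.57 rad, closed the end lever fully, then finished the side lever, so the end jaw could slide the case before the full squeeze.

**Last checks:**
- **Levers:** the overhead view reads 1.75 rad (side) and 1.77 rad (end). Each stopped advancing at its pin with about 8 N sideways on the tool (about 11 N in all at the side lever), well under the 38 N limit.
- **Case:** its centre is at x ≈ 14.6 mm, y ≈ 15.0–15.7 mm in the fixture frame, and it is square within about 0.007 rad. The seat is 15, 15 with 1.5 mm allowed. The two ways of measuring y differed by 0.7 mm.
- **Other items:** the side camera shows no change at the tag, jar or hex driver. The gripper was clear of everything at hand-in, at 17.9 s of the 51 s allowed.

**Disagreements and gaps:**
- The wrist and side cameras disagreed by up to about 7 mm on the plate position when each was used alone, so I used triangulation and the lever hubs instead.
- The end lever started at about 0.33 rad rather than 0, which I caught and allowed for.
- I could not measure the contact force on the case, so the grip is inferred from both levers being fully closed.

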